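# Fetch the doming block from behind the tall things

### The arm

A 6-joint arm with a two-finger parallel gripper is mounted at the origin on the work surface. World frame = base frame: x ahead of the robot, y to its left, z up, the work surface at z = 0. Lengths are in mm, angles in rad, forces in N, time in s.
With the tool pointing down it reaches from about 275 to 1000 mm from the base axis. Payload 8.4 kg.
Tool frame: the origin (TCP) lies at the very end of the fingers, on their centre line; the grasp point (between the pads) lies 19 mm behind it; z points along the fingers, y is the line along which they close (so a half turn about z gives the same grasp; the last joint's range is limited). The gripper opens to 85 mm and grips with 20 to 120 N. Pads are 22 mm wide; open, the fingers measure 114 mm over their backs; the gripper's body (76 mm by 85 mm) begins 54 mm behind the grasp point. The pads swing forward as they close: fully open they stand 13 mm farther back than shut.
Start: joints at [-1.204, 0.353, 1.633, -0, 1.155, -0.002], TCP at [225.309, -582.978, 231.281] pointing down, gripper open.
Joint ranges: [-2.63, 2.63], [-0.92, 2.1], [0.06, 2.66], [-1.3, 4.44], [0, 2.69], [-3.02, 3.02]. Speed limits (rad/s): [2.22, 2.22, 2.79, 3.14, 3.14, 3.14].

### API

Orientations are given as [roll, pitch, yaw] about the fixed x, y, z axes, in that order (R = Rz(yaw) Ry(pitch) Rx(roll)).
In Python, from rig import sensors, grab_frame, camera_params, order gives the robot as it stands. The module is installed in compiled form; this text tells all that it offers.
- The arm moves only by the tool move_arm, never from a script. Its argument "motion" is a list of rows, each a list of 7 numbers: the turn, a rotation vector about the tool's x, y, z in fractions of the full range, 1 being pi/2 rad, then the shift along the tool's x, y, z in a scale on which 1.0 is 50 cm, then the finger opening in m, from 0 to 0.0854. A call has 1 to 8 rows; each row is the pose to reach, as a shift and turn from the pose commanded when the call began, along the tool's axes at that moment; what a row does not reach only later rows make up. A row lasts 1/8 s, in which the tool goes at most 62.5 mm and 10.7 degrees, less where a joint would pass 70% of its speed; a pose out of reach is approached as far as the arm can. Shift and turn numbers lie between -1 and 1, and a call with a number outside is refused. A call with a gripper value outside its range is refused whole. The fingers move at their own pace and stop on an object; "grip_force" is the grip in N (left out, the last holds). Time passes only in rows, so rows that repeat a pose let the fingers close. It gives the time, the measured TCP pose, the force, the opening and the grip force at its end, in the units of the state.
- sensors.sense(): the state, without advancing time (a new reading comes with each control period).
- grab_frame(name): name is "scene" or "top"; returns (picture, depth): 480x640x3 uint8, red, green, blue; 480x640 float32, mm along the optical axis (not along the pixel's ray), 0 where there is no reading.
- camera_params(name): a dict with "camera_matrix" (3x3 intrinsics, pixels), "world_from_camera" (4x4, takes a point from camera to world coordinates). Camera axes: x right, y down, z forward; pixel columns grow to the right and rows downward; lengths in mm; the calibration is good to about 2 mm. A picture is of the moment at which its call begins. camera_params takes no time and is no camera call.
- order.sign_off(): hands the job in; it is judged then, once.
The state is a dict: "clock": time; "qpos": joint angles; "qvel": joint speeds; "joint_efforts": joint torques, N m; "eef_pos": TCP position; "tcp_rot": TCP orientation; "contact_force": force on the tool from outside, world axes, zero at the start; "wrist_torque": the same for the moment, N m; "opening": opening from 0.0 (shut) to 1.0 (fully open); "grasp_force": force on a finger pad.
Only numpy, scipy, OpenCV 4.12 (cv2) and the standard library are available. Lean on these libraries where they do the work, as an engineer would, in place of code of your own. Each camera call takes 0.05 s, during which the arm holds its last target. There are 200 camera calls.

### The job

The steel doming block is hemmed in on the tool stand by the jar, the amber bottle and the ring mandrel. Stand all three upright in the plywood side tray, leaving the block where it is until they are out of the way, then set the block, dishes up, on the middle of the round rubber pad, and only then put the three back on the stand, each on the very spot it came from. Set things down rather than drop them, tip nothing over, and leave the brass disc, the loose pliers and the hammer alone.

Things in the scene. Friction and masses are not known exactly. Their poses are not given: they have to be found in the camera images.
- jar: Origin at the centre of its underside, z up its axis; round, so its yaw means nothing. Closed glass jar, 85 mm high: body 48 mm in diameter up to 64 mm, then an aluminium screw cap 46 mm in diameter (grip it by the cap). Brass findings inside; about 0.16 kg. Starts on one of the three cork spots of the stand.
- bottle: Origin at the centre of its underside, z up its axis; round, so its yaw means nothing. Amber glass bottle, 102 mm high: body 38 mm in diameter up to 66 mm, shoulder to 76 mm, then a black cap 25 mm in diameter up to 102 mm (grip it by the cap). About 0.12 kg. Starts on one of the three cork spots.
- mandrel: Origin at the centre of its underside, z up its axis; round, so its yaw means nothing. Stepped steel ring mandrel standing on a round foot, 116 mm high: foot 46 mm in diameter and 12 mm high, then round steps of 25 mm diameter (up to 40 mm), 20 mm (up to 66 mm) and 16 mm (from 66 mm to the top; grip it there). About 0.25 kg. Starts on one of the three cork spots.
- doming_block: Steel doming block, 40 x 40 mm and 36 mm high, with four round dishes in its top and one in each side; about 0.42 kg. Origin at the centre of its underside, z up, x and y square to its sides. Starts on the stand behind the three tall things.
- stand: Fixed wooden tool stand: board 210 mm (x) by 230 mm (y), 12 mm thick (things stand on it at z = 12), rim 8 mm high on all edges but the near one. Origin at the centre of its underside, x away from the robot. Cork spots (54 mm) at about (-46, 0), (-8, 56), (-8, -56) mm carry the tall things in any order; the block is near (12, 0), the brass disc near (72, 72), a fixed steel stake at (76, -78).
- tray: Fixed plywood side tray, empty at the start: open box 230 mm (x) by 120 mm (y), 20 mm high, walls 6 mm, floor about 6 mm thick. Origin at the centre of its underside, z up. Three tall things stand in a row along its x, 70 mm apart. To the left or right of the stand.
- pad: Fixed round black rubber bench pad, 90 mm in diameter (96 mm at its foot), flat top 16 mm above the bench. Origin at the centre of its underside, z up. On the other side of the stand from the tray.
- brass_disc: Loose brass disc, 42 mm in diameter, 16 mm thick, lying at the far left of the stand. Origin at the centre of its underside. Not to be disturbed.
- pliers: Loose pliers with yellow handles, about 145 mm long, lying flat beyond the stand. Origin under the rivet, x towards the jaws. Not to be disturbed.
- hammer: Loose hammer, 220 mm long, lying flat beyond the stand, handle towards its -x. Not to be disturbed.
Things that resemble listed ones, but are neither listed nor needed, are in the scene too. There is more than one size of the pad; the one meant has the size given above.

How it is judged:
By the outcome, as a careful person would: the job done as asked, in the order asked, and still so for the second after the job is handed in, with the robot touching nothing.
It also fails if it takes over 144 s, if anything falls off the work surface, if the arm or the gripper's body presses on something with over 40 N, if the wrist force passes 120 N, or if a joint passes its speed limit or range.

## Working session

There is one attempt and no reset: what is moved stays moved. The work goes in short steps, Python scripts to look and compute and a tool call to move; the robot and the scene stay as the last step left them, time stands still between calls to the robot, and variables do not carry over. Pictures are saved under pics/ and viewed, at most 14 in all, crops included, and the job is handed in when it is done.

Besides the shell and the picture viewer there is one more tool, called after "Emit:" as a command line: name --pt "numbers of a row" for each row, then --argument value for the rest. move_arm: Moves the arm, as the interface text tells. Its arguments: {"type":"object","properties":{"motion":{"type":"array","items":{"type":"array","items":{"type":"number"}}},"grip_force":{"type":"number"}},"required":["motion"]}

```bash
mkdir -p pics; ls; python3 - <<'E'
from rig import sensors, grab_frame, camera_params
import cv2,numpy as np
s=sensors.sense();print({k:np.round(v,3).tolist() for k,v in s.items()})
for n in("scene","top"):
    p,d=grab_frame(n);cv2.imwrite(f"pics/{n}0.png",p[:,:,::-1]);np.save(f"pics/{n}0.npy",d)
    c=camera_params(n);print(n,np.round(c["camera_matrix"],1).tolist(),np.round(c["world_from_camera"],3).tolist(),(d>0).mean())
E
```

```text
pics
{'clock': 0.0, 'qpos': [-1.204, 0.354, 1.634, -0.0, 1.155, -0.002], 'qvel': [0.0, 0.001, 0.001, -0.001, 0.001, 0.001], 'joint_efforts': [0.001, -60.525, -34.207, 0.0, 0.009, -0.0], 'eef_pos': [225.112, -582.517, 230.529], 'tcp_rot': [-3.14, 0.0, 0.369], 'contact_force': [0.16, -0.098, 0.028], 'wrist_torque': [-0.026, 0.026, 0.006], 'grasp_force': 0.0, 'opening': 1.0}
scene [[522.6, 0.0, 323.2], [0.0, 522.6, 245.1], [0.0, 0.0, 1.0]] [[0.056, 0.864, -0.501, 1155.325], [0.998, -0.055, 0.017, 75.08], [-0.013, -0.501, -0.865, 928.387], [0.0, 0.0, 0.0, 1.0]] 0.9962076822916667
top [[609.1, 0.0, 321.4], [0.0, 609.1, 231.0], [0.0, 0.0, 1.0]] [[0.011, -0.989, 0.145, 414.485], [-1.0, -0.012, -0.005, 76.681], [0.006, -0.144, -0.989, 1503.484], [0.0, 0.0, 0.0, 1.0]] 0.996015625
```

View pics/scene0.png

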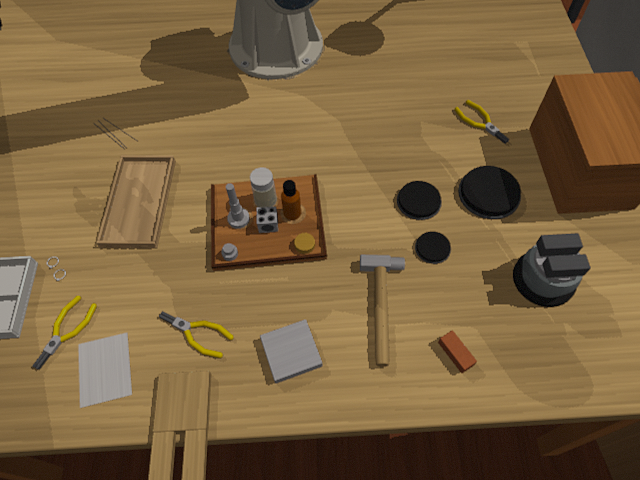

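View pics/top0.png

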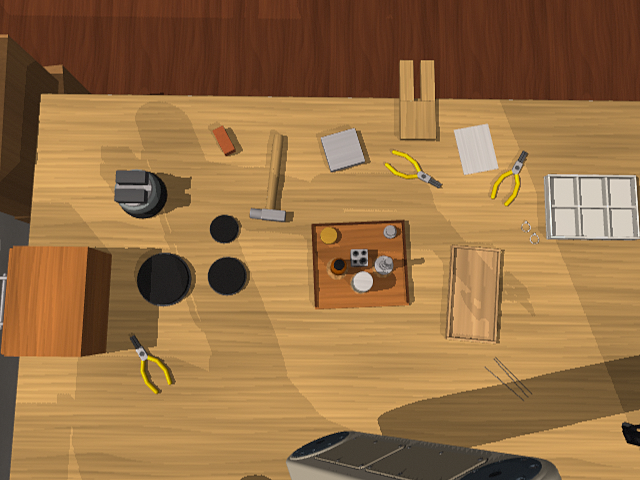

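The scene view shows the stand (268,222) with mandrel (236,208), jar (262,190), bottle (291,200), block (267,219). The tray is at (137,202). There are three black pads: (419,199), (433,247) and (490,191). In the top view the stand is at (361,264), the tray at (474,293), and the pads at (227,276), (224,228) and (164,279).

Possible mix-ups: three pads plus the black vise base (547,280), and the stake (229,251) against the mandrel. I'll measure the pads and check them in a crop.

```bash
cat > h.py <<'E'
import numpy as np,cv2
from rig import sensors,grab_frame,camera_params
def ray(n,uv):
    c=camera_params(n);K=c["camera_matrix"];T=c["world_from_camera"]
    return T[:3,3],T[:3,:3]@np.linalg.solve(K,[uv[0],uv[1],1])
def onz(n,uv,z):
    o,d=ray(n,uv);return (o+d*(z-o[2])/d[2])
def cross(uvs,uvt):
    o,d=ray("scene",uvs);p,e=ray("top",uvt)
    s=np.linalg.lstsq(np.c_[d,-e],p-o,rcond=None)[0]
    a,b=o+s[0]*d,p+s[1]*e
    return (a+b)/2,np.linalg.norm(a-b)
def cloud(n,D):
    c=camera_params(n);K=c["camera_matrix"];T=c["world_from_camera"]
    v,u=np.mgrid[:480,:640];P=np.stack([u,v,np.ones_like(u)],-1)@np.linalg.inv(K).T*D[...,None]
    return P@T[:3,:3].T+T[:3,3]
E
python3 - <<'E'
from h import *
out=[]
for n,(x0,y0,w,h),c in(("scene",(200,155,140,125),0),("top",(300,210,140,110),0)):
    im=cv2.imread(f"pics/{n}0.png")
    out.append(cv2.resize(im[y0:y0+h,x0:x0+w],(400,int(h*400/w)),interpolation=cv2.INTER_CUBIC))
H=max(o.shape[0] for o in out)
cv2.imwrite("pics/c1.png",np.hstack([cv2.copyMakeBorder(o,0,H-o.shape[0],0,0,0) for o in out]))
# pads: dark blobs
R={"scene":(390,150,140,120),"top":(130,205,130,110)}
for n,(x0,y0,w,h) in R.items():
    im=cv2.imread(f"pics/{n}0.png");D=np.load(f"pics/{n}0.npy");C=cloud(n,D)
    m=np.zeros((480,640),np.uint8);m[y0:y0+h,x0:x0+w]=(im[y0:y0+h,x0:x0+w].max(2)<60)*255
    k,l,st,ce=cv2.connectedComponentsWithStats(m)
    for i in range(1,k):
        if st[i,4]>200:
            z=np.median(C[l==i][:,2]);t=(l==i)&(abs(C[...,2]-z)<3)
            ct=max(cv2.findContours(t.astype(np.uint8),0,1)[0],key=cv2.contourArea)[:,0]
            W=np.array([onz(n,p,z) for p in ct]);(cx,cy),r=cv2.minEnclosingCircle(W[:,:2].astype(np.float32))
            print(n,ce[i].round(),"z",z.round(1),"c",round(cx,1),round(cy,1),"d",round(2*r,1),W[:,:2].mean(0).round(1))
# stand & depth layers
for n in R:
    C=cloud(n,np.load(f"pics/{n}0.npy"))
    x,y,z=C[...,0],C[...,1],C[...,2]
    print(n,"bench",np.median(z[(x>150)&(x<600)&(abs(y)<300)]))
    m=((z>25)&(x>230)&(x<480)&(y>-120)&(y<150)).astype(np.uint8)
    k,l,st,ce=cv2.connectedComponentsWithStats(m)
    for i in range(1,k):
        if st[i,4]>15: q=C[l==i];print(n,ce[i].round(),st[i,4],"zmax",np.percentile(q[:,2],97).round(1),q.mean(0).round(1),q.min(0).round(),q.max(0).round())
E
```

```text
scene [490. 192.] z 19.9 c 513.3 457.4 d 126.2 [513.3 456.5]
scene [418. 200.] z 14.0 c 523.8 304.2 d 91.3 [525.1 302.3]
scene [432. 247.] z 10.2 c 640.2 313.8 d 70.1 [641.3 314.3]
scene [523. 262.] z 44.5 c 719.0 468.1 d 3.1 [719.  468.1]
top [148. 212.] z 11.1 c 678.7 501.0 d 78.4 [675.3 497.1]
top [224. 229.] z 10.7 c 634.6 312.1 d 70.2 [634.  310.8]
top [164. 279.] z 20.3 c 508.3 454.8 d 123.9 [504.2 456.8]
top [227. 276.] z 14.5 c 518.1 301.2 d 89.9 [519.4 305.4]
scene bench -1.1569750484724182
top bench 1.1881736339062172
top [453. 463.] 2292 zmax 834.1 [242.8 -91.2 717.6] [ 230. -120.  515.] [ 414.   77. 1503.]
```

View pics/c1.png

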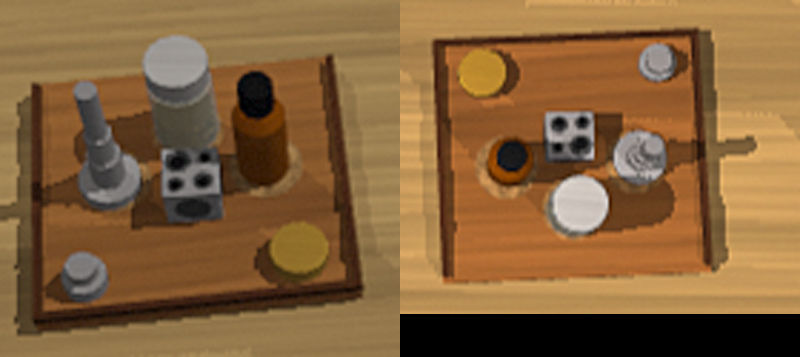

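The crop shows white-capped jar nearest the robot, bottle on the left and mandrel on the right of the block, with the stake (far right) and brass disc (far left) beyond. By size, the pad meant is the 90 mm one at top (227,276) / scene (418,200). Next I measure the stand items and the tray.

```bash
python3 - <<'E'
from h import *
for n in("scene","top"):
    C=cloud(n,np.load(f"pics/{n}0.npy"));x,y,z=C[...,0],C[...,1],C[...,2]
    roi=(x>400)&(x<680)&(y>-120)&(y<130)
    for lo in (40,):
        m=((z>lo)&(z<150)&roi).astype(np.uint8);k,l,st,ce=cv2.connectedComponentsWithStats(m)
        for i in range(1,k):
            if st[i,4]<8: continue
            q=C[l==i];zt=np.percentile(q[:,2],95);t=(l==i)&(z>zt-4)&(z<zt+5)
            tz=np.median(z[t]);ct=max(cv2.findContours(t.astype(np.uint8),0,1)[0],key=cv2.contourArea)[:,0]
            W=np.array([onz(n,p,tz) for p in ct])[:,:2].astype(np.float32);(cx,cy),r=cv2.minEnclosingCircle(W)
            rr=cv2.minAreaRect(W)
            print(n,"px",ce[i].round(),"ztop",tz.round(1),"circ",np.round([cx,cy,2*r],1),"cen",C[t].mean(0).round(1),t.sum(),"rect",np.round(rr[0],1),np.round(rr[1],1),round(rr[2],1))
    # stand outline (brown) , tray
    print(n,"stand floor z",np.median(z[(x>500)&(x<600)&(y>-70)&(y<80)]))
    im=cv2.cvtColor(cv2.imread(f"pics/{n}0.png"),cv2.COLOR_BGR2HSV);
    m=((z>14)&(z<26)&roi)
    p=C[m];print(" rim",np.percentile(p,[1,99],axis=0).round(1).tolist(),cv2.minAreaRect(p[:,:2].astype(np.float32)))
    m=(z>12)&(z<25)&(x>380)&(x<680)&(y<-120)&(y>-330)
    m=cv2.morphologyEx(m.astype(np.uint8),cv2.MORPH_CLOSE,np.ones((3,3)));k,l,st,ce=cv2.connectedComponentsWithStats(m)
    i=1+st[1:,4].argmax();p=C[(l==i)&(z>12)];print(" tray",p.mean(0).round(1),cv2.minAreaRect(p[:,:2].astype(np.float32)),"floor",np.median(z[(abs(x-np.median(p[:,0]))<60)&(abs(y-np.mean(p[:,1]))<30)]))
E
```

```text
scene px [263. 185.] ztop 95.3 circ [508.2 -24.7  47.3] cen [508.  -23.8  95.4] 303 rect [508.2 -24. ] [44.2 44.9] 86.2
scene px [290. 197.] ztop 112.0 circ [544.2  32.5  25.3] cen [544.1  32.1 112.1] 107 rect [544.3  32.3] [23.3 24.1] 88.3
scene px [234. 201.] ztop 126.0 circ [553.  -79.9  17.5] cen [552.2 -79.9 125.9] 49 rect [553.2 -80.1] [16.9 13.3] 1.7
scene px [267. 216.] ztop 46.7 circ [568.6 -19.2  53.1] cen [568.5 -18.6  47.1] 250 rect [568.3 -18.1] [40.8 38.7] 0.4
scene stand floor z 22.38801046515522
 rim [[460.3, -115.6, 14.1], [663.0, 96.1, 25.8]] ((557.1528930664062, -15.61114501953125), (206.74990844726562, 218.81405639648438), 2.8520050048828125)
 tray [ 567.1 -130.9   19.2] ((813.7452392578125, -54.780731201171875), (727.9374389648438, 65.3447265625), 15.686174392700195) floor 9.344626686422089
top px [359. 258.] ztop 49.2 circ [562.2 -22.   43. ] cen [564.  -21.4  49.6] 109 rect [566.2 -21. ] [31.3 38.4] 0.7
top px [338. 266.] ztop 114.5 circ [539.6  28.8  23.9] cen [540.   28.9 114.7] 54 rect [539.3  29.1] [19.4 22.7] 45.6
top px [386. 263.] ztop 128.6 circ [548.2 -82.7  14.9] cen [548.4 -82.1 128.5] 27 rect [548.4 -82.6] [11.3 13.7] 89.8
top px [362. 282.] ztop 99.1 circ [515.6 -32.6  31.3] cen [503.5 -26.7  99.4] 105 rect [512.7 -31.4] [31.1 11.7] 66.6
top stand floor z 13.143287041283884
 rim [[448.5, -117.0, 14.0], [657.8, 92.6, 25.7]] ((550.6769409179688, -17.318443298339844), (210.13986206054688, 215.76303100585938), 2.9795899391174316)
 tray [ 553.6 -131.    24.2] ((495.3096923828125, -81.28892517089844), (144.85879516601562, 323.98309326171875), 51.186649322509766) floor 9.684297192540043
```

```bash
python3 - <<'E'
from h import *
for n,off in(("scene",(2.3,1.4,-1.2)),("top",(-2.3,-1.4,1.2))):
    C=cloud(n,np.load(f"pics/{n}0.npy"))-np.array(off);x,y,z=C[...,0],C[...,1],C[...,2]
    m=((z>13)&(z<26)&(x>330)&(x<680)&(y<-145)&(y>-330)).astype(np.uint8)
    k,l,st,ce=cv2.connectedComponentsWithStats(cv2.dilate(m,np.ones((3,3))));i=1+st[1:,4].argmax()
    p=C[(l==i)&(m>0)];print(n,len(p),"wall z",np.percentile(p[:,2],80).round(1),cv2.minAreaRect(p[:,:2].astype(np.float32)))
    c=np.array(cv2.minAreaRect(p[:,:2].astype(np.float32))[0]);f=(abs(x-c[0])<60)&(abs(y-c[1])<30);print("floor",np.median(z[f]))
    b=(z>43)&(z<53)&(abs(x-566)<30)&(abs(y+20)<30)
    print("block",b.sum(),cv2.minAreaRect(C[b][:,:2].astype(np.float32)))
    f=(abs(x-600)<15)&(abs(y-20)<20);print("stand floor",np.median(z[f]), "cork/bottle",)
E
```

```text
scene 584 wall z 20.0 ((484.7633056640625, -285.6755065917969), (98.66619873046875, 232.97103881835938), 87.32770538330078)
floor 5.346249499931628
block 342 ((565.6613159179688, -19.68204689025879), (43.05141830444336, 38.93022918701172), 0.326111376285553)
stand floor 11.46665238298085 cork/bottle
top 389 wall z 20.7 ((484.99176025390625, -287.9659423828125), (97.59081268310547, 230.67477416992188), 86.14295196533203)
floor 3.995217379464452
block 221 ((565.2855834960938, -19.78510284423828), (38.61520004272461, 38.82078170776367), 0.3049876391887665)
stand floor 10.191808459895402 cork/bottle
```

```bash
python3 - <<'E'
from h import *
for n,off in(("scene",(2.3,1.4,-1.2)),("top",(-2.3,-1.4,1.2))):
    C=cloud(n,np.load(f"pics/{n}0.npy"))-np.array(off);x,y,z=C[...,0],C[...,1],C[...,2]
    m=((z>13)&(z<26)&(x>330)&(x<680)&(y<-170)&(y>-390)).astype(np.uint8)
    k,l,st,ce=cv2.connectedComponentsWithStats(cv2.dilate(m,np.ones((3,3))));i=1+st[1:,4].argmax()
    p=C[(l==i)&(m>0)];r=cv2.minAreaRect(p[:,:2].astype(np.float32));print(n,len(p),r)
    f=(abs(x-r[0][0])<60)&(abs(y-r[0][1])<30);print("floor",np.median(z[f]))
s=sensors.sense();print(s["eef_pos"],s["tcp_rot"])
d=np.array([506,-25.2,230])-[225.3,-583,231.3];c,si=np.cos(.369),np.sin(.369)
print("tool shift",d[0]*c+d[1]*si,d[0]*si-d[1]*c,-d[2])
E
```

```text
scene 1001 ((482.4213562011719, -300.2462463378906), (122.04984283447266, 232.9331817626953), 85.21060943603516)
floor 5.283207493257419
top 685 ((484.1814880371094, -300.37933349609375), (122.49537658691406, 230.05941772460938), 85.41084289550781)
floor 3.972058741530918
[ 225.17993834 -582.60263773  230.67179491] [-3.14040989e+00 -7.27843894e-06  3.68803530e-01]
tool shift 462.9945954831333 -419.00994564975383 1.3000000000000114
```

Heights agree across the two views: jar top 97, bottle 113, mandrel 127, block 48, tray wall 20. The tray is at (483,-300) with yaw -4.8°, and the pad at (521,303) measures 90 mm. First I go over the jar.

The manual's scale: shifts go in shares of 50 cm and turns go in shares of pi/2 rad. Converting my numbers, 0.463 m is 0.926, -0.419 m is -0.838, 0.369 rad is 0.2349.

Emit:
move_arm --pt "0 0 0.2349 0.926 -0.838 0.002 0.0854" --pt "0 0 0.2349 0.926 -0.838 0.002 0.0854" --pt "0 0 0.2349 0.926 -0.838 0.002 0.0854" --pt "0 0 0.2349 0.926 -0.838 0.002 0.0854" --pt "0 0 0.2349 0.926 -0.838 0.002 0.0854" --pt "0 0 0.2349 0.926 -0.838 0.002 0.07" --pt "0 0 0.2349 0.926 -0.838 0.002 0.07" --pt "0 0 0.2349 0.926 -0.838 0.002 0.07" --grip_force 30

```text
clock: 1.1
eef_pos: [450.7, -134.5, 230.5]
tcp_rot: [3.141, -0.0, -0.0]
contact_force: [0.7, -0.0, -0.1]
opening: 0.82
grasp_force: 0.0
```

To row units: -0.109 m is -0.218, 0.055 m is 0.11.

Emit:
move_arm --pt "0 0 0 0.11 -0.218 0 0.07" --pt "0 0 0 0.11 -0.218 0 0.07" --pt "0 0 0 0.11 -0.218 0 0.07" --pt "0 0 0 0.11 -0.218 0 0.07"

```text
clock: 1.6
eef_pos: [504.6, -27.4, 230.1]
tcp_rot: [3.141, 0.001, 0.001]
contact_force: [-0.1, -0.6, 0.6]
opening: 0.824
grasp_force: 0.0
```

```bash
python3 - <<'E'
from h import *
print(sensors.sense()["eef_pos"])
o=[]
for n,(x0,y0,w,h) in(("scene",(190,80,160,150)),("top",(280,200,160,150))):
    p,d=grab_frame(n);np.save(f"pics/{n}1.npy",d);cv2.imwrite(f"pics/{n}1.png",p[:,:,::-1]);o.append(cv2.resize(p[y0:y0+h,x0:x0+w,::-1],(400,375),interpolation=2))
    C=cloud(n,d);x,y,z=C[...,0],C[...,1],C[...,2]
    m=(abs(x-506)<60)&(abs(y+25)<80)&(z>150)&(z<300);q=C[m]
    for a in range(190,300,10):
        t=q[abs(q[:,2]-a)<5]
        if len(t)>5:print(n,a,len(t),t.min(0).round(),t.max(0).round())
cv2.imwrite("pics/c2.png",np.hstack(o))
E
```

```text
[504.639829   -27.42508478 230.06725773]
scene 240 26 [509. -73. 239.] [518.  21. 245.]
scene 250 74 [494. -74. 245.] [519.  22. 255.]
scene 260 81 [497. -74. 255.] [519.  23. 265.]
scene 270 70 [495. -74. 265.] [520.  22. 275.]
scene 280 108 [499. -92. 275.] [522.  38. 285.]
scene 290 301 [494. -92. 285.] [522.  41. 295.]
```

View pics/c2.png

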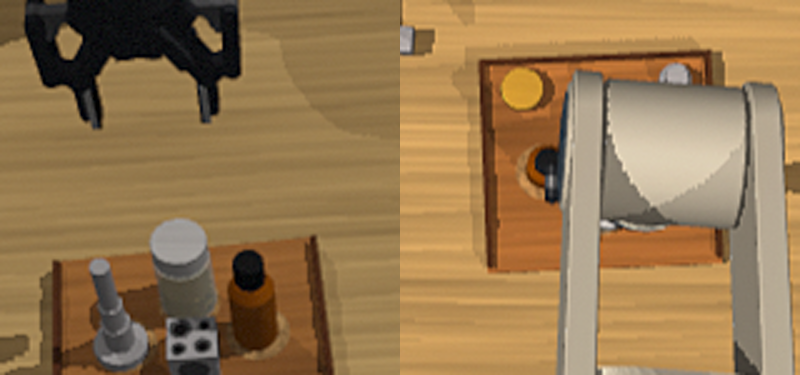

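The scene view shows the fingertips at crop (95,120) and (205,118), centred over the jar. They sit at y=-26 against -27.4 by the robot, so averaging the two views is confirmed to about 1 mm. Now descend and grip the cap.

To row units: 0.165 m is 0.33, 0.06 m is 0.12.

Emit:
move_arm --pt "0 0 0 0.002 -0.004 0.12 0.07" --pt "0 0 0 0.002 -0.004 0.22 0.07" --pt "0 0 0 0.002 -0.004 0.29 0.07" --pt "0 0 0 0.002 -0.004 0.33 0.07" --pt "0 0 0 0.002 -0.004 0.33 0.07" --pt "0 0 0 0.002 -0.004 0.33 0.035" --pt "0 0 0 0.002 -0.004 0.33 0.035" --pt "0 0 0 0.002 -0.004 0.33 0.035"

```text
clock: 2.7
eef_pos: [506.9, -25.9, 66.9]
tcp_rot: [3.141, -0.002, -0.0]
contact_force: [-2.3, -2.9, 7.7]
opening: 0.541
grasp_force: 30.6
```

Emit:
move_arm --pt "0 0 0 0 0 0 0.035" --pt "0 0 0 0 0 0 0.035"

```text
clock: 2.95
eef_pos: [507.0, -25.9, 66.9]
tcp_rot: [3.141, -0.002, -0.0]
contact_force: [-1.7, -2.1, 7.8]
opening: 0.543
grasp_force: 30.7
```

To row units: 0.275 m is 0.55, -0.14 m is -0.28.

Emit:
move_arm --pt "0 0 0 0 0 -0.06 0.035" --pt "0 0 0 0 0 -0.16 0.035" --pt "0 0 0 0 0 -0.28 0.035" --pt "0 0 0 -0.01 0.11 -0.28 0.035" --pt "0 0 0 -0.02 0.23 -0.28 0.035" --pt "0 0 0 -0.03 0.35 -0.28 0.035" --pt "0 0 0 -0.04 0.47 -0.28 0.035" --pt "0 0 0 -0.046 0.55 -0.28 0.035"

```text
clock: 3.95
eef_pos: [482.6, -303.0, 206.2]
tcp_rot: [3.141, -0.001, -0.002]
contact_force: [-0.1, -0.5, -1.3]
opening: 0.543
grasp_force: 31.8
```

To row units: 0.14 m is 0.28, 0.135 m is 0.27.

Emit:
move_arm --pt "0 0 0 0 0 0.08 0.035" --pt "0 0 0 0 0 0.16 0.035" --pt "0 0 0 0 0 0.22 0.035" --pt "0 0 0 0 0 0.25 0.035" --pt "0 0 0 0 0 0.27 0.035" --pt "0 0 0 0 0 0.28 0.035" --pt "0 0 0 0 0 0.28 0.035"

```text
clock: 4.82
eef_pos: [483.5, -300.5, 65.9]
tcp_rot: [3.141, -0.001, -0.0]
contact_force: [-0.5, -0.4, -1.6]
opening: 0.541
grasp_force: 31.8
```

To row units: 0.006 m is 0.012, 0.005 m is 0.01.

Emit:
move_arm --pt "0 0 0 0 0 0.004 0.035" --pt "0 0 0 0 0 0.006 0.035" --pt "0 0 0 0 0 0.008 0.035" --pt "0 0 0 0 0 0.01 0.035" --pt "0 0 0 0 0 0.012 0.035" --pt "0 0 0 0 0 0.012 0.035"

```text
clock: 5.58
eef_pos: [483.3, -300.5, 60.8]
tcp_rot: [3.141, -0.0, -0.0]
contact_force: [-4.6, 3.6, 14.7]
opening: 0.541
grasp_force: 33.2
```

To row units: -0.17 m is -0.34, -0.14 m is -0.28.

Emit:
move_arm --pt "0 0 0 0 0 0 0.06" --pt "0 0 0 0 0 0 0.07" --pt "0 0 0 0 0 -0.06 0.07" --pt "0 0 0 0 0 -0.16 0.07" --pt "0 0 0 0 0 -0.28 0.07" --pt "0 0 0 0 0 -0.34 0.07" --pt "0 0 0 0.02 -0.12 -0.34 0.07" --pt "0 0 0 0.04 -0.24 -0.34 0.07"

```text
clock: 6.58
eef_pos: [503.4, -179.6, 230.0]
tcp_rot: [3.141, -0.001, -0.002]
contact_force: [-0.1, 1.5, 0.3]
opening: 0.822
grasp_force: 0.0
```

To row units: -0.21 m is -0.42, -0.18 m is -0.36.

Emit:
move_arm --pt "0 0 0 0.02 -0.12 0 0.06" --pt "0 0 0 0.04 -0.24 0 0.06" --pt "0 0 0 0.06 -0.36 0 0.05" --pt "0 0 0 0.076 -0.42 0 0.05" --pt "0 0 0 0.076 -0.42 0 0.05" --pt "0 0 0 0.076 -0.42 0 0.05"

```text
clock: 7.32
eef_pos: [540.9, 29.1, 229.2]
tcp_rot: [3.141, 0.001, 0.0]
contact_force: [0.3, -0.6, -1.2]
opening: 0.586
grasp_force: 0.0
```

```bash
python3 - <<'E'
from h import *
s=sensors.sense();print(s["eef_pos"],s["opening"])
o=[]
for n in("scene",):
    p,d=grab_frame(n);np.save("pics/s2.npy",d);cv2.imwrite("pics/s2.png",p[80:300,60:360,::-1])
    C=cloud(n,d)-np.array((2.3,1.4,-1.2));x,y,z=C[...,0],C[...,1],C[...,2]
    for nm,a,b in(("jar",483,-300),("bottle",542,30),("mandrel",550,-81)):
        m=(abs(x-a)<30)&(abs(y-b)<30)&(z>30)&(z<140);q=C[m]
        zt=np.percentile(q[:,2],97);t=q[q[:,2]>zt-4];print(nm,zt.round(1),t.mean(0).round(1),np.ptp(t,0).round())
    m=(abs(x-542)<30)&(abs(y-30)<80)&(z>235)&(z<255);print("fingers",C[m].min(0),C[m].max(0))
E
```

```text
[540.91053168  29.08637175 229.22515656] 0.5855647518852914
jar 92.4 [ 481.8 -299.5   90.5] [46. 45.  7.]
bottle 115.0 [542.4  31.  113.5] [25. 23.  6.]
mandrel 128.9 [550.3 -81.1 127.8] [15. 14.  6.]
fingers [530.27065827  -9.2445206  235.09755705] [553.20869217  67.9330814  254.76778397]
```

View pics/s2.png

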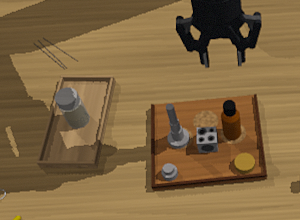

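Picture: the jar stands upright in the tray (crop 73,100), and the bottle (231,118) is under the gripper. Bottle next; the tips stay above its shoulder.

To row units: 0.139 m is 0.278, -0.002 m is -0.004.

Emit:
move_arm --pt "0 0 0 0.002 -0.004 0.1 0.05" --pt "0 0 0 0.002 -0.004 0.2 0.05" --pt "0 0 0 0.002 -0.004 0.25 0.05" --pt "0 0 0 0.002 -0.004 0.278 0.05" --pt "0 0 0 0.002 -0.004 0.278 0.05" --pt "0 0 0 0.002 -0.004 0.278 0.015" --pt "0 0 0 0.002 -0.004 0.278 0.015" --pt "0 0 0 0.002 -0.004 0.278 0.015"

```text
clock: 8.38
eef_pos: [543.2, 31.5, 91.8]
tcp_rot: [3.141, -0.002, 0.0]
contact_force: [-0.4, -2.7, 6.2]
opening: 0.281
grasp_force: 29.6
```

Emit:
move_arm --pt "0 0 0 0 0 0 0.015" --pt "0 0 0 0 0 0 0.015"

```text
clock: 8.62
eef_pos: [543.2, 31.4, 91.8]
tcp_rot: [3.141, -0.002, 0.0]
contact_force: [-0.1, -2.2, 8.2]
opening: 0.278
grasp_force: 29.7
```

To row units: 0.275 m is 0.55, -0.022 m is -0.044.

Emit:
move_arm --pt "0 0 0 0 0 -0.06 0.015" --pt "0 0 0 0 0 -0.16 0.015" --pt "0 0 0 0 0 -0.28 0.015" --pt "0 0 0 -0.044 0.11 -0.28 0.015" --pt "0 0 0 -0.088 0.22 -0.28 0.015" --pt "0 0 0 -0.132 0.33 -0.28 0.015" --pt "0 0 0 -0.176 0.44 -0.28 0.015" --pt "0 0 0 -0.22 0.55 -0.28 0.015"

```text
clock: 9.62
eef_pos: [431.3, -244.9, 231.1]
tcp_rot: [3.141, -0.001, 0.0]
contact_force: [0.9, -0.1, -0.8]
opening: 0.275
grasp_force: 29.9
```

To row units: 0.141 m is 0.282, 0.14 m is 0.28.

Emit:
move_arm --pt "0 0 0 -0.04 0.1 0 0.015" --pt "0 0 0 -0.04 0.1 0 0.015" --pt "0 0 0 -0.04 0.1 0.1 0.015" --pt "0 0 0 -0.04 0.1 0.18 0.015" --pt "0 0 0 -0.04 0.1 0.24 0.015" --pt "0 0 0 -0.04 0.1 0.27 0.015" --pt "0 0 0 -0.04 0.1 0.28 0.015" --pt "0 0 0 -0.04 0.1 0.282 0.015"

```text
clock: 10.62
eef_pos: [412.7, -293.5, 90.1]
tcp_rot: [3.141, -0.001, 0.0]
contact_force: [1.0, -0.7, -0.7]
opening: 0.28
grasp_force: 30.1
```

To row units: 0.005 m is 0.01, 0.001 m is 0.002.

Emit:
move_arm --pt "0 0 0 0 0 0.002 0.015" --pt "0 0 0 0 0 0.004 0.015" --pt "0 0 0 0 0 0.006 0.015" --pt "0 0 0 0 0 0.008 0.015" --pt "0 0 0 0 0 0.01 0.015" --pt "0 0 0 0 0 0.01 0.015"

```text
clock: 11.38
eef_pos: [412.7, -293.9, 85.7]
tcp_rot: [3.141, -0.001, -0.0]
contact_force: [-2.4, 0.7, 13.4]
opening: 0.277
grasp_force: 31.3
```

To row units: -0.155 m is -0.31, -0.14 m is -0.28.

Emit:
move_arm --pt "0 0 0 0 0 0 0.04" --pt "0 0 0 0 0 0 0.05" --pt "0 0 0 0 0 -0.06 0.05" --pt "0 0 0 0 0 -0.16 0.05" --pt "0 0 0 0 0 -0.28 0.05" --pt "0 0 0 0.04 -0.06 -0.31 0.05" --pt "0 0 0 0.1 -0.16 -0.31 0.05" --pt "0 0 0 0.16 -0.26 -0.31 0.05"

```text
clock: 12.38
eef_pos: [492.9, -162.3, 239.9]
tcp_rot: [3.141, -0.001, -0.001]
contact_force: [0.7, -0.2, -0.4]
opening: 0.589
grasp_force: 0.0
```

To row units: -0.083 m is -0.166, 0.08 m is 0.16.

Emit:
move_arm --pt "0 0 0 0.06 -0.1 0 0.04" --pt "0 0 0 0.116 -0.166 0 0.04" --pt "0 0 0 0.116 -0.166 0 0.04" --pt "0 0 0 0.116 -0.166 0.1 0.04" --pt "0 0 0 0.116 -0.166 0.16 0.04" --pt "0 0 0 0.116 -0.166 0.16 0.04"

```text
clock: 13.12
eef_pos: [547.8, -80.9, 157.3]
tcp_rot: [-3.141, 0.005, -0.001]
contact_force: [-0.4, 0.4, 0.7]
opening: 0.465
grasp_force: 0.0
```

Emit:
move_arm --pt "0 0 0 0 0 0 0.04" --pt "0 0 0 0 0 0 0.04" --pt "0 0 0 0 0 0.02 0.04"

```text
clock: 13.5
eef_pos: [551.4, -80.7, 150.9]
tcp_rot: [3.141, -0.003, -0.0]
contact_force: [-0.3, 0.6, 0.8]
opening: 0.468
grasp_force: 0.0
```

To row units: 0.06 m is 0.12, 0.05 m is 0.1.

Emit:
move_arm --pt "0 0 0 -0.002 0 0.06 0.04" --pt "0 0 0 -0.002 0 0.1 0.04" --pt "0 0 0 -0.002 0 0.12 0.04" --pt "0 0 0 -0.002 0 0.12 0.04" --pt "0 0 0 -0.002 0 0.12 0.008" --pt "0 0 0 -0.002 0 0.12 0.008" --pt "0 0 0 -0.002 0 0.12 0.008" --pt "0 0 0 -0.002 0 0.12 0.008" --grip_force 40

```text
clock: 14.5
eef_pos: [549.8, -80.6, 90.1]
tcp_rot: [3.141, -0.001, -0.0]
contact_force: [0.2, -0.4, 5.8]
opening: 0.172
grasp_force: 39.5
```

Emit:
move_arm --pt "0 0 0 0 0 0 0.008" --pt "0 0 0 0 0 0 0.008"

```text
clock: 14.75
eef_pos: [549.8, -80.5, 90.2]
tcp_rot: [3.141, -0.001, -0.0]
contact_force: [-0.5, -0.1, 6.4]
opening: 0.173
grasp_force: 39.6
```

Emit:
move_arm --pt "0 0 0 0 0 -0.06 0.008" --pt "0 0 0 0 0 -0.16 0.008" --pt "0 0 0 0 0 -0.24 0.008" --pt "0 0 0 0.006 0.11 -0.24 0.008" --pt "0 0 0 0.006 0.23 -0.24 0.008" --pt "0 0 0 0.006 0.35 -0.24 0.008" --pt "0 0 0 0.006 0.45 -0.24 0.008" --pt "0 0 0 0.006 0.45 -0.24 0.008"

```text
clock: 15.75
eef_pos: [551.4, -308.5, 208.8]
tcp_rot: [3.141, 0.001, -0.004]
contact_force: [0.0, 0.5, -2.1]
opening: 0.176
grasp_force: 39.8
```

To row units: 0.12 m is 0.24, 0.115 m is 0.23.

Emit:
move_arm --pt "0 0 0 0 0 0.08 0.008" --pt "0 0 0 0 0 0.16 0.008" --pt "0 0 0 0 0 0.21 0.008" --pt "0 0 0 0 0 0.23 0.008" --pt "0 0 0 0 0 0.24 0.008" --pt "0 0 0 0 0 0.24 0.008"

```text
clock: 16.5
eef_pos: [552.5, -305.4, 90.1]
tcp_rot: [3.141, -0.001, -0.0]
contact_force: [0.8, 0.0, -2.9]
opening: 0.175
grasp_force: 39.7
```

To row units: 0.006 m is 0.012, 0.001 m is 0.002.

Emit:
move_arm --pt "0 0 0 0 0 0.002 0.008" --pt "0 0 0 0 0 0.004 0.008" --pt "0 0 0 0 0 0.006 0.008" --pt "0 0 0 0 0 0.008 0.008" --pt "0 0 0 0 0 0.01 0.008" --pt "0 0 0 0 0 0.012 0.008" --pt "0 0 0 0 0 0.012 0.008"

```text
clock: 17.38
eef_pos: [552.3, -305.6, 84.2]
tcp_rot: [3.141, -0.0, -0.0]
contact_force: [-1.3, -0.7, 4.8]
opening: 0.175
grasp_force: 40.6
```

To row units: -0.16 m is -0.32, -0.14 m is -0.28.

Emit:
move_arm --pt "0 0 0 0 0 0 0.03" --pt "0 0 0 0 0 0 0.04" --pt "0 0 0 0 0 -0.06 0.04" --pt "0 0 0 0 0 -0.16 0.04" --pt "0 0 0 0 0 -0.28 0.04" --pt "0 0 0 0 0 -0.32 0.06" --pt "0 0 0 0 0 -0.32 0.07"

```text
clock: 18.25
eef_pos: [553.0, -305.9, 245.3]
tcp_rot: [3.14, -0.003, -0.0]
contact_force: [-0.2, -0.8, 0.1]
opening: 0.819
grasp_force: 0.0
```

```bash
python3 - <<'E'
from h import *
s=sensors.sense();print(s["eef_pos"],s["opening"])
o=[]
for n,off,(x0,y0,w,h) in(("scene",(2.3,1.4,-1.2),(80,100,260,195)),("top",(-2.3,-1.4,1.2),(300,205,240,180))):
    p,d=grab_frame(n);np.save(f"pics/{n}3.npy",d);cv2.imwrite(f"pics/{n}3.png",p[...,::-1])
    o.append(cv2.resize(p[y0:y0+h,x0:x0+w,::-1],(400,300),interpolation=2))
    C=cloud(n,d)-np.array(off);x,y,z=C[...,0],C[...,1],C[...,2]
    for nm,a,b in(("jar",483,-300),("bottle",413,-294),("mandrel",552,-305),("block",566,-20)):
        m=(abs(x-a)<28)&(abs(y-b)<28)&(z>25)&(z<140);q=C[m]
        if len(q)<9: continue
        zt=np.percentile(q[:,2],97);t=q[q[:,2]>zt-5];print(n,nm,zt.round(1),t.mean(0).round(1),np.ptp(t,0).round())
    ct=cv2.findContours(((abs(x-566)<28)&(abs(y+20)<28)&(z>42)&(z<54)).astype(np.uint8),0,1)[0]
    ct=max(ct,key=cv2.contourArea)[:,0];W=np.array([onz(n,c,46.8 if n=="scene" else 49.2) for c in ct])-off
    print("block",cv2.minAreaRect(W[:,:2].astype(np.float32)),W[:,:2].min(0),W[:,:2].max(0))
cv2.imwrite("pics/c3.png",np.hstack(o))
E
```

```text
[ 553.041613   -305.89253864  245.31704629] 0.8185210081694893
scene jar 92.5 [ 482.1 -298.9   90.4] [47. 46.  7.]
scene bottle 108.6 [ 412.  -292.9  106.9] [25. 25.  8.]
scene mandrel 122.2 [ 552.4 -304.7  121.1] [16. 15.  8.]
scene block 50.6 [566.2 -19.9  48. ] [42. 39.  8.]
block ((567.4525756835938, -19.826005935668945), (38.70792770385742, 43.45736312866211), 89.38687896728516) [545.69217566 -38.96324704] [ 5.89151996e+02 -2.53648667e-01]
top jar 93.7 [ 481.4 -299.3   91.2] [42. 44.  8.]
top bottle 108.8 [ 411.6 -289.6  106.7] [23. 16. 10.]
top mandrel 123.2 [ 553.  -306.   121.6] [10. 12.  7.]
top block 52.6 [566.3 -21.9  49.9] [37. 39. 13.]
block ((564.9395751953125, -19.650089263916016), (38.72043228149414, 38.455013275146484), 0.24436429142951965) [545.54863425 -38.8208358 ] [ 5.84371471e+02 -3.41374277e-01]
```

View pics/c3.png

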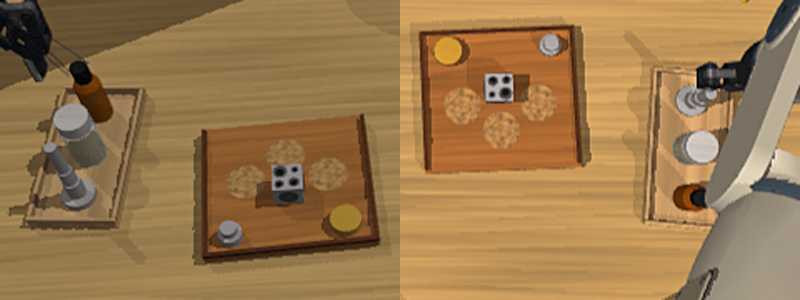

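All three stand upright in the tray (scene crop: mandrel 68,180, jar 80,135, bottle 92,95), and the block is free at (287,183). Now the block, at (565.5,-19.8), yaw 0.

Emit:
move_arm --pt "0 0 0 0.006 -0.12 0 0.07" --pt "0 0 0 0.012 -0.24 0 0.07" --pt "0 0 0 0.018 -0.36 0 0.07" --pt "0 0 0 0.024 -0.48 0 0.07" --pt "0 0 0 0.025 -0.572 0.04 0.07" --pt "0 0 0 0.025 -0.572 0.16 0.07" --pt "0 0 0 0.025 -0.572 0.28 0.07" --pt "0 0 0 0.025 -0.572 0.32 0.07"

```text
clock: 19.35
eef_pos: [560.6, -18.9, 78.0]
tcp_rot: [-3.141, 0.009, 0.0]
contact_force: [0.3, -0.3, 0.9]
opening: 0.823
grasp_force: 0.0
```

To row units: 0.02 m is 0.04.

Emit:
move_arm --pt "0 0 0 0 0 0.04 0.07" --pt "0 0 0 0 0 0.04 0.07" --pt "0 0 0 0 0 0.04 0.07"

```text
clock: 19.73
eef_pos: [564.4, -19.4, 63.2]
tcp_rot: [-3.142, 0.001, -0.0]
contact_force: [0.4, 0.1, 1.2]
opening: 0.82
grasp_force: 0.0
```

To row units: 0.044 m is 0.088, 0.001 m is 0.002.

Emit:
move_arm --pt "0 0 0 0.002 0 0.04 0.065" --pt "0 0 0 0.002 0 0.07 0.065" --pt "0 0 0 0.002 0 0.088 0.065" --pt "0 0 0 0.002 0 0.088 0.065" --pt "0 0 0 0.002 0 0.088 0.028" --pt "0 0 0 0.002 0 0.088 0.028" --pt "0 0 0 0.002 0 0.088 0.028" --pt "0 0 0 0.002 0 0.088 0.028" --grip_force 60

```text
clock: 20.72
eef_pos: [566.3, -19.5, 20.3]
tcp_rot: [3.141, -0.001, -0.0]
contact_force: [-1.3, -2.3, 6.4]
opening: 0.459
grasp_force: 61.8
```

Emit:
move_arm --pt "0 0 0 0 0 0 0.028" --pt "0 0 0 0 0 0 0.028"

```text
clock: 20.98
eef_pos: [566.3, -19.5, 20.3]
tcp_rot: [3.141, -0.001, -0.0]
contact_force: [-1.8, -0.6, 6.7]
opening: 0.463
grasp_force: 61.8
```

To row units: -0.285 m is -0.57, -0.235 m is -0.47.

Emit:
move_arm --pt "0 0 0 0 0 -0.04 0.028" --pt "0 0 0 0 0 -0.12 0.028" --pt "0 0 0 0 0 -0.2 0.028" --pt "0 0 0 -0.016 -0.11 -0.2 0.028" --pt "0 0 0 -0.032 -0.23 -0.2 0.028" --pt "0 0 0 -0.048 -0.35 -0.2 0.028" --pt "0 0 0 -0.064 -0.47 -0.2 0.028" --pt "0 0 0 -0.08 -0.57 -0.2 0.028"

```text
clock: 21.98
eef_pos: [524.8, 267.7, 119.2]
tcp_rot: [3.142, 0.0, 0.0]
contact_force: [0.9, -0.5, -3.8]
opening: 0.456
grasp_force: 61.7
```

To row units: 0.085 m is 0.17, 0.07 m is 0.14.

Emit:
move_arm --pt "0 0 0 -0.009 -0.074 0 0.028" --pt "0 0 0 -0.009 -0.074 0 0.028" --pt "0 0 0 -0.009 -0.074 0.08 0.028" --pt "0 0 0 -0.009 -0.074 0.14 0.028" --pt "0 0 0 -0.009 -0.074 0.17 0.028" --pt "0 0 0 -0.009 -0.074 0.17 0.028" --pt "0 0 0 -0.009 -0.074 0.17 0.028"

```text
clock: 22.85
eef_pos: [522.1, 302.7, 35.5]
tcp_rot: [-3.141, -0.001, -0.0]
contact_force: [-0.2, -0.0, -4.5]
opening: 0.456
grasp_force: 61.8
```

```bash
python3 - <<'E'
from h import *
s=sensors.sense();print(s["eef_pos"],s["tcp_rot"],s["contact_force"])
p,d=grab_frame("scene");cv2.imwrite("pics/s4.png",cv2.resize(p[130:270,330:530,::-1],(600,420),interpolation=2))
C=cloud("scene",d)-np.array((2.3,1.4,-1.2));x,y,z=C[...,0],C[...,1],C[...,2]
g=p.max(2)<60
m=g&(z>12)&(z<20)&(abs(x-521)<55)&(abs(y-303)<55);q=C[m];print("pad",q.min(0).round(1),q.max(0).round(1))
m=(abs(x-521)<35)&(abs(y-303)<24)&(z>20)&(z<75)&~g;q=C[m];print("block",q.min(0).round(1),q.max(0).round(1))
E
```

```text
[522.07231568 302.73503555  35.53091241] [-3.14085144e+00 -1.33270117e-03 -4.99202253e-04] [-0.20826652 -0.01119983 -4.52715228]
pad [480.5 258.4  12. ] [566.2 345.5  19.8]
block [500.2 279.   27.5] [543.4 326.7  73.9]
```

View pics/s4.png

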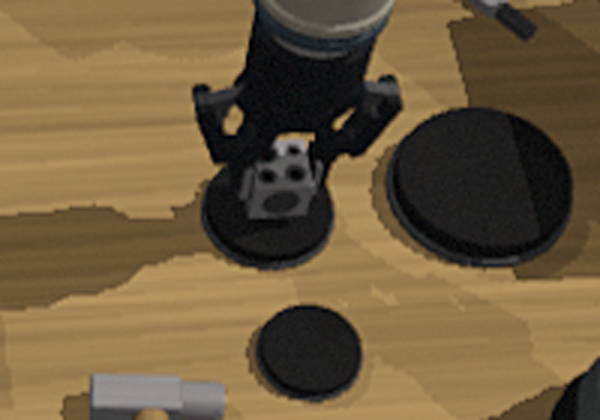

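The block hangs over the middle pad, crop (282,185), dishes up. Now I lower it about 11 mm.

To row units: 0.012 m is 0.024, 0.0115 m is 0.023.

Emit:
move_arm --pt "0 0 0 0 0 0.01 0.028" --pt "0 0 0 0 0 0.016 0.028" --pt "0 0 0 0 0 0.019 0.028" --pt "0 0 0 0 0 0.021 0.028" --pt "0 0 0 0 0 0.023 0.028" --pt "0 0 0 0 0 0.024 0.028" --pt "0 0 0 0 0 0.024 0.028"

```text
clock: 23.78
eef_pos: [521.2, 302.6, 24.3]
tcp_rot: [3.142, 0.0, -0.0]
contact_force: [-6.3, -3.8, 16.3]
opening: 0.459
grasp_force: 64.9
```

To row units: -0.2 m is -0.4, -0.19 m is -0.38.

Emit:
move_arm --pt "0 0 0 0 0 0 0.05" --pt "0 0 0 0 0 0 0.065" --pt "0 0 0 0 0 -0.04 0.065" --pt "0 0 0 0 0 -0.14 0.065" --pt "0 0 0 0 0 -0.26 0.065" --pt "0 0 0 0 0 -0.38 0.065" --pt "0 0 0 0.01 0.12 -0.4 0.04" --pt "0 0 0 0.02 0.24 -0.4 0.04"

```text
clock: 24.78
eef_pos: [532.1, 182.0, 225.7]
tcp_rot: [-3.14, -0.004, 0.002]
contact_force: [0.2, 0.1, -0.9]
opening: 0.465
grasp_force: 0.0
```

To row units: 0.48 m is 0.96, 0.42 m is 0.84.

Emit:
move_arm --pt "0 0 0 0.006 0.12 0 0.04" --pt "0 0 0 0.012 0.24 0 0.04" --pt "0 0 0 0.018 0.36 0 0.04" --pt "0 0 0 0.024 0.48 0 0.04" --pt "0 0 0 0.03 0.6 0 0.04" --pt "0 0 0 0.036 0.72 0 0.04" --pt "0 0 0 0.04 0.84 0 0.04" --pt "0 0 0 0.042 0.96 0 0.04"

```text
clock: 25.78
eef_pos: [552.1, -299.5, 224.1]
tcp_rot: [3.141, -0.001, -0.0]
contact_force: [0.7, 0.6, -0.3]
opening: 0.47
grasp_force: 0.0
```

```bash
python3 - <<'E'
from h import *
s=sensors.sense();print(s["eef_pos"],s["tcp_rot"],s["opening"])
o=[]
for n,off,(x0,y0) in(("scene",(2.3,1.4,-1.2),(370,150)),("top",(-2.3,-1.4,1.2),(180,220))):
    p,d=grab_frame(n);o.append(cv2.resize(p[y0:y0+100,x0:x0+100,::-1],(400,400),interpolation=2))
    C=cloud(n,d)-np.array(off);x,y,z=C[...,0],C[...,1],C[...,2]
    g=(abs(x-521)<50)&(abs(y-303)<50)
    q=C[g&(z>48)&(z<57)];print(n,"block top",len(q),q.mean(0).round(1),q.min(0).round(1),q.max(0).round(1),cv2.minAreaRect(q[:,:2].astype(np.float32)))
    q=C[g&(z>12)&(z<20)&(p.max(2)<60)];print("pad",q.min(0).round(1),q.max(0).round(1))
cv2.imwrite("pics/c5.png",np.hstack(o))
E
```

```text
[ 552.09795319 -299.50711367  224.06705956] [ 3.14099040e+00 -1.41614251e-03 -3.30470686e-04] 0.46969388016598024
scene block top 307 [521.8 302.5  51.7] [500.5 282.5  48.1] [542.9 322.8  56.4] ((521.8035888671875, 302.520751953125), (42.34162902832031, 40.20648193359375), 0.8699631690979004)
pad [480.6 258.1  12. ] [565.5 345.8  20. ]
top block top 190 [521.5 302.1  51. ] [501.2 282.6  48.1] [541.6 321.7  56.8] ((521.4810180664062, 302.134521484375), (40.70008087158203, 38.620689392089844), 1.5226157903671265)
pad [478.8 258.8  12. ] [564.6 346.9  20. ]
```

View pics/c5.png

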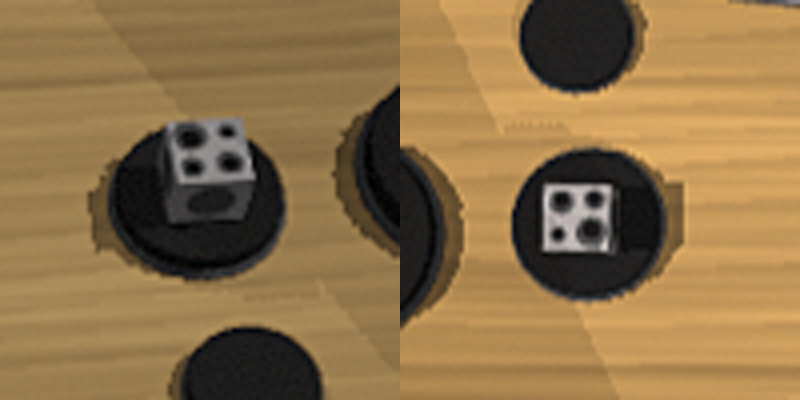

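The block sits centred on the 90 mm pad (scene crop 208,168; measured 522,302 against pad centre 522,302), dishes up. Now I return the mandrel.

To row units: 0.14 m is 0.28, 0.006 m is 0.012.

Emit:
move_arm --pt "0 0 0 0 0.012 0.1 0.04" --pt "0 0 0 0 0.012 0.18 0.04" --pt "0 0 0 0 0.012 0.24 0.04" --pt "0 0 0 0 0.012 0.28 0.04" --pt "0 0 0 0 0.012 0.28 0.04" --pt "0 0 0 0 0.012 0.28 0.04" --grip_force 40

```text
clock: 26.62
eef_pos: [553.0, -303.7, 83.9]
tcp_rot: [3.141, -0.002, -0.0]
contact_force: [-0.7, 1.0, 0.4]
opening: 0.469
grasp_force: 0.0
```

To row units: 0.002 m is 0.004, -0.0005 m is -0.001.

Emit:
move_arm --pt "0 0 0 -0.001 0.004 0 0.04" --pt "0 0 0 -0.001 0.004 0 0.04" --pt "0 0 0 -0.001 0.004 0 0.008" --pt "0 0 0 -0.001 0.004 0 0.008" --pt "0 0 0 -0.001 0.004 0 0.008" --pt "0 0 0 -0.001 0.004 0 0.008" --pt "0 0 0 -0.001 0.004 0 0.008"

```text
clock: 27.5
eef_pos: [551.9, -305.7, 82.8]
tcp_rot: [3.141, -0.001, -0.0]
contact_force: [-0.5, -1.4, 6.1]
opening: 0.179
grasp_force: 39.2
```

To row units: -0.225 m is -0.45, -0.175 m is -0.35.

Emit:
move_arm --pt "0 0 0 0 0 -0.06 0.008" --pt "0 0 0 0 0 -0.16 0.008" --pt "0 0 0 0 0 -0.24 0.008" --pt "0 0 0 -0.004 -0.11 -0.24 0.008" --pt "0 0 0 -0.005 -0.23 -0.24 0.008" --pt "0 0 0 -0.005 -0.35 -0.24 0.008" --pt "0 0 0 -0.005 -0.45 -0.24 0.008" --pt "0 0 0 -0.005 -0.45 -0.24 0.008"

```text
clock: 28.5
eef_pos: [548.3, -77.0, 201.8]
tcp_rot: [-3.14, 0.002, 0.003]
contact_force: [0.1, -0.7, -2.1]
opening: 0.179
grasp_force: 39.7
```

To row units: 0.108 m is 0.216, 0.1 m is 0.2.

Emit:
move_arm --pt "0 0 0 0 0 0.08 0.008" --pt "0 0 0 0 0 0.16 0.008" --pt "0 0 0 0 0 0.2 0.008" --pt "0 0 0 0 0 0.216 0.008" --pt "0 0 0 0 0 0.216 0.008" --pt "0 0 0 0 0 0.216 0.008"

```text
clock: 29.25
eef_pos: [549.9, -80.7, 95.4]
tcp_rot: [3.141, -0.001, -0.0]
contact_force: [-0.4, -0.1, -1.9]
opening: 0.179
grasp_force: 39.7
```

To row units: 0.007 m is 0.014, 0.0065 m is 0.013.

Emit:
move_arm --pt "0 0 0 -0.001 0 0.004 0.008" --pt "0 0 0 -0.001 0 0.007 0.008" --pt "0 0 0 -0.001 0 0.009 0.008" --pt "0 0 0 -0.001 0 0.011 0.008" --pt "0 0 0 -0.001 0 0.013 0.008" --pt "0 0 0 -0.001 0 0.014 0.008" --pt "0 0 0 -0.001 0 0.014 0.008"

```text
clock: 30.12
eef_pos: [549.1, -80.4, 88.7]
tcp_rot: [3.141, -0.001, -0.0]
contact_force: [-4.1, 0.2, 12.2]
opening: 0.174
grasp_force: 41.4
```

Contact. Release, rise, then go to the bottle in the tray, grasp pose (412.7,-293.9,85.7).

To row units: -0.14 m is -0.28, 0.13 m is 0.26.

Emit:
move_arm --pt "0 0 0 0 0 0 0.03" --pt "0 0 0 0 0 0 0.04" --pt "0 0 0 0 0 -0.06 0.04" --pt "0 0 0 0 0 -0.16 0.04" --pt "0 0 0 0 0 -0.28 0.04" --pt "0 0 0 -0.04 0.06 -0.28 0.05" --pt "0 0 0 -0.1 0.16 -0.28 0.05" --pt "0 0 0 -0.16 0.26 -0.28 0.05"

```text
clock: 31.12
eef_pos: [467.9, -211.4, 227.6]
tcp_rot: [3.141, -0.001, 0.001]
contact_force: [1.3, -1.0, 0.4]
opening: 0.587
grasp_force: 0.0
```

To row units: 0.13 m is 0.26, 0.12 m is 0.24.

Emit:
move_arm --pt "0 0 0 -0.06 0.09 0 0.05" --pt "0 0 0 -0.112 0.168 0 0.05" --pt "0 0 0 -0.112 0.168 0 0.05" --pt "0 0 0 -0.112 0.168 0.1 0.05" --pt "0 0 0 -0.112 0.168 0.18 0.05" --pt "0 0 0 -0.112 0.168 0.24 0.05" --pt "0 0 0 -0.112 0.168 0.26 0.05" --pt "0 0 0 -0.112 0.168 0.26 0.05"

```text
clock: 32.12
eef_pos: [412.9, -294.0, 97.4]
tcp_rot: [-3.141, 0.001, 0.0]
contact_force: [-0.4, -0.0, -0.3]
opening: 0.583
grasp_force: 0.0
```

To row units: 0.0125 m is 0.025, 0.008 m is 0.016.

Emit:
move_arm --pt "0 0 0 0 0 0.016 0.05" --pt "0 0 0 0 0 0.025 0.05" --pt "0 0 0 0 0 0.025 0.05" --pt "0 0 0 0 0 0.025 0.015" --pt "0 0 0 0 0 0.025 0.015" --pt "0 0 0 0 0 0.025 0.015" --pt "0 0 0 0 0 0.025 0.015" --pt "0 0 0 0 0 0.025 0.015" --grip_force 30

```text
clock: 33.12
eef_pos: [412.9, -294.5, 85.3]
tcp_rot: [3.141, -0.0, -0.0]
contact_force: [-1.4, 0.3, 5.7]
opening: 0.277
grasp_force: 29.5
```

To row units: -0.275 m is -0.55, -0.22 m is -0.44.

Emit:
move_arm --pt "0 0 0 0 0 -0.06 0.015" --pt "0 0 0 0 0 -0.16 0.015" --pt "0 0 0 0 0 -0.29 0.015" --pt "0 0 0 0.044 -0.11 -0.3 0.015" --pt "0 0 0 0.088 -0.22 -0.3 0.015" --pt "0 0 0 0.132 -0.33 -0.3 0.015" --pt "0 0 0 0.176 -0.44 -0.3 0.015" --pt "0 0 0 0.22 -0.55 -0.3 0.015"

```text
clock: 34.12
eef_pos: [523.0, -17.6, 234.8]
tcp_rot: [3.141, -0.0, -0.0]
contact_force: [0.3, -0.1, -1.8]
opening: 0.281
grasp_force: 29.8
```

Emit:
move_arm --pt "0 0 0 0.041 -0.1012 0 0.015" --pt "0 0 0 0.041 -0.1012 0 0.015" --pt "0 0 0 0.041 -0.1012 0.1 0.015" --pt "0 0 0 0.041 -0.1012 0.18 0.015" --pt "0 0 0 0.041 -0.1012 0.24 0.015" --pt "0 0 0 0.041 -0.1012 0.272 0.015" --pt "0 0 0 0.041 -0.1012 0.272 0.015" --pt "0 0 0 0.041 -0.1012 0.272 0.015"

```text
clock: 35.12
eef_pos: [544.0, 31.0, 100.1]
tcp_rot: [-3.142, -0.002, -0.0]
contact_force: [0.6, -0.4, -0.9]
opening: 0.276
grasp_force: 29.9
```

Contact is expected at 91.4.

To row units: 0.009 m is 0.018, 0.0085 m is 0.017.

Emit:
move_arm --pt "0 0 0 -0.001 0 0.008 0.015" --pt "0 0 0 -0.001 0 0.011 0.015" --pt "0 0 0 -0.001 0 0.013 0.015" --pt "0 0 0 -0.001 0 0.015 0.015" --pt "0 0 0 -0.001 0 0.017 0.015" --pt "0 0 0 -0.001 0 0.018 0.015" --pt "0 0 0 -0.001 0 0.018 0.015"

```text
clock: 36.0
eef_pos: [543.5, 31.3, 91.4]
tcp_rot: [-3.141, -0.002, -0.0]
contact_force: [-2.3, 0.5, 13.3]
opening: 0.276
grasp_force: 31.5
```

To row units: 0.165 m is 0.33, -0.14 m is -0.28.

Emit:
move_arm --pt "0 0 0 0 0 0 0.04" --pt "0 0 0 0 0 0 0.05" --pt "0 0 0 0 0 -0.06 0.05" --pt "0 0 0 0 0 -0.16 0.05" --pt "0 0 0 0 0 -0.28 0.05" --pt "0 0 0 -0.02 0.11 -0.28 0.07" --pt "0 0 0 -0.04 0.22 -0.28 0.07" --pt "0 0 0 -0.06 0.33 -0.28 0.07"

```text
clock: 37.0
eef_pos: [512.2, -135.2, 230.1]
tcp_rot: [3.141, -0.0, 0.001]
contact_force: [1.0, -0.1, -0.5]
opening: 0.817
grasp_force: 0.0
```

To row units: 0.167 m is 0.334, 0.14 m is 0.28.

Emit:
move_arm --pt "0 0 0 -0.02 0.11 0 0.07" --pt "0 0 0 -0.04 0.22 0 0.07" --pt "0 0 0 -0.06 0.334 0 0.07" --pt "0 0 0 -0.06 0.334 0.06 0.07" --pt "0 0 0 -0.06 0.334 0.16 0.07" --pt "0 0 0 -0.06 0.334 0.24 0.07" --pt "0 0 0 -0.06 0.334 0.28 0.07" --pt "0 0 0 -0.06 0.334 0.28 0.07"

```text
clock: 38.0
eef_pos: [481.4, -300.1, 88.3]
tcp_rot: [-3.14, 0.003, -0.0]
contact_force: [-0.9, 0.7, 0.0]
opening: 0.828
grasp_force: 0.0
```

To row units: 0.028 m is 0.056, 0.001 m is 0.002.

Emit:
move_arm --pt "0 0 0 0.002 0 0.03 0.07" --pt "0 0 0 0.002 0 0.05 0.07" --pt "0 0 0 0.002 0 0.056 0.07" --pt "0 0 0 0.002 0 0.056 0.07"

```text
clock: 38.5
eef_pos: [483.6, -300.8, 62.0]
tcp_rot: [-3.142, 0.0, -0.0]
contact_force: [0.9, -0.2, -0.0]
opening: 0.82
grasp_force: 0.0
```

Emit:
move_arm --pt "0 0 0 0 0 0 0.035" --pt "0 0 0 0 0 0 0.035" --pt "0 0 0 0 0 0 0.035" --pt "0 0 0 0 0 0 0.035" --pt "0 0 0 0 0 0 0.035"

```text
clock: 39.12
eef_pos: [484.0, -301.0, 62.6]
tcp_rot: [3.141, -0.001, -0.0]
contact_force: [-0.3, 1.1, 5.5]
opening: 0.539
grasp_force: 30.3
```

To row units: -0.2754 m is -0.5508, -0.235 m is -0.47.

Emit:
move_arm --pt "0 0 0 0 0 -0.06 0.035" --pt "0 0 0 0 0 -0.16 0.035" --pt "0 0 0 0 0 -0.284 0.035" --pt "0 0 0 0.01 -0.11 -0.3 0.035" --pt "0 0 0 0.02 -0.23 -0.3 0.035" --pt "0 0 0 0.03 -0.35 -0.3 0.035" --pt "0 0 0 0.04 -0.47 -0.3 0.035" --pt "0 0 0 0.0474 -0.5508 -0.3 0.035"

```text
clock: 40.12
eef_pos: [507.0, -23.0, 212.0]
tcp_rot: [-3.141, 0.0, 0.001]
contact_force: [-0.0, -0.6, -1.4]
opening: 0.539
grasp_force: 31.7
```

To row units: 0.134 m is 0.268, 0.115 m is 0.23.

Emit:
move_arm --pt "0 0 0 0 0 0 0.035" --pt "0 0 0 0 0 0.08 0.035" --pt "0 0 0 0 0 0.16 0.035" --pt "0 0 0 0 0 0.23 0.035" --pt "0 0 0 0 0 0.268 0.035" --pt "0 0 0 0 0 0.268 0.035" --pt "0 0 0 0 0 0.268 0.035"

```text
clock: 41.0
eef_pos: [507.9, -25.9, 78.7]
tcp_rot: [3.141, -0.001, -0.001]
contact_force: [0.2, -0.3, -1.7]
opening: 0.54
grasp_force: 31.7
```

To row units: 0.0105 m is 0.021, 0.01 m is 0.02.

Emit:
move_arm --pt "0 0 0 0 0 0.01 0.035" --pt "0 0 0 0 0 0.014 0.035" --pt "0 0 0 0 0 0.016 0.035" --pt "0 0 0 0 0 0.018 0.035" --pt "0 0 0 0 0 0.02 0.035" --pt "0 0 0 0 0 0.021 0.035" --pt "0 0 0 0 0 0.021 0.035"

```text
clock: 41.88
eef_pos: [507.9, -25.3, 68.6]
tcp_rot: [-3.141, -0.001, -0.0]
contact_force: [-3.4, 0.9, 12.9]
opening: 0.537
grasp_force: 33.0
```

To row units: -0.17 m is -0.34, 0.165 m is 0.33.

Emit:
move_arm --pt "0 0 0 0 0 0 0.06" --pt "0 0 0 0 0 0 0.07" --pt "0 0 0 0 0 -0.06 0.07" --pt "0 0 0 0 0 -0.16 0.07" --pt "0 0 0 0 0 -0.28 0.07" --pt "0 0 0 -0.04 0.11 -0.34 0.07" --pt "0 0 0 -0.08 0.22 -0.34 0.07" --pt "0 0 0 -0.12 0.33 -0.34 0.07"

```text
clock: 42.88
eef_pos: [446.9, -192.0, 238.2]
tcp_rot: [3.141, -0.002, 0.001]
contact_force: [1.3, 0.5, -0.3]
opening: 0.818
grasp_force: 0.0
```

To row units: 0.22 m is 0.44, 0.165 m is 0.33.

Emit:
move_arm --pt "0 0 0 -0.04 0.11 0 0.07" --pt "0 0 0 -0.08 0.22 0 0.07" --pt "0 0 0 -0.12 0.33 0 0.07" --pt "0 0 0 -0.16 0.44 0 0.07" --pt "0 0 0 -0.16 0.44 0 0.07"

```text
clock: 43.5
eef_pos: [365.8, -413.7, 237.2]
tcp_rot: [3.141, 0.0, -0.004]
contact_force: [0.3, 1.0, -0.2]
opening: 0.818
grasp_force: 0.0
```

```bash
python3 - <<'E'
from h import *
o=[]
ref={}
for n,off,(x0,y0,w,h) in(("scene",(2.3,1.4,-1.2),(100,110,260,195)),("top",(-2.3,-1.4,1.2),(300,205,240,180))):
    p,d=grab_frame(n);o.append(cv2.resize(p[y0:y0+h,x0:x0+w,::-1],(400,300),interpolation=2))
    C0=cloud(n,np.load(f"pics/{n}0.npy"))-np.array(off);C1=cloud(n,d)-np.array(off)
    for nm,a,b,lo,hi in(("jar",507,-25.5,92,102),("bottle",542,31,107,119),("mandrel",550.5,-81,122,134),("disc",620,50,22,36),("stand-all",555,-22,22,36)):
        r=[]
        for C in(C0,C1):
            x,y,z=C[...,0],C[...,1],C[...,2];m=(abs(x-a)<28)&(abs(y-b)<28)&(z>lo)&(z<hi);q=C[m]
            r.append(np.r_[q.mean(0),len(q)].round(1) if len(q) else None)
        print(n,nm,*r)
cv2.imwrite("pics/c6.png",np.hstack(o))
E
```

```text
scene jar [506.1 -25.3  96.2 350. ] [506.1 -24.   96.  344. ]
scene bottle [543.1  30.7 112.7 126. ] [542.2  32.  112.7 120. ]
scene mandrel [550.4 -81.1 126.6  55. ] [549.9 -79.5 126.9  55. ]
scene disc [622.   53.8  27.3 310. ] [621.9  53.9  27.3 305. ]
scene stand-all [550.9 -14.1  31.1  29. ] [528.2 -23.2  28.5  21. ]
top jar [505.6 -25.9  95.8 246. ] [505.6 -24.7  95.5 237. ]
top bottle [542.4  30.8 111.9  82. ] [542.1  32.  111.7  79. ]
top mandrel [551.2 -80.9 126.3  36. ] [550.4 -80.2 126.5  34. ]
top disc [622.   53.9  26.6 182. ] [622.1  53.9  26.5 193. ]
top stand-all [547.  -25.5  32.7   5. ] None
```

View pics/c6.png

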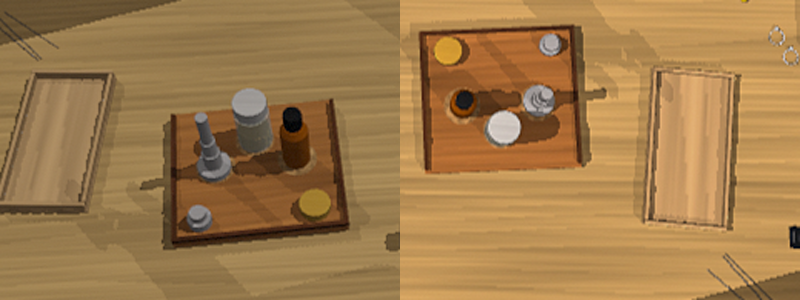

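All three stand upright on their cork spots (scene crop: jar 250,120, bottle 295,140, mandrel 210,150), within about 1.5 mm of where they started. The tray is empty, the disc has not moved and the arm is clear, so I hand the job in.

```bash
python3 -c "
from rig import order;print(order.sign_off())"
```

```text
the job is handed in; nothing more can be done
None
```

The job is done and handed in at about 43.6 s: the block sits dishes up, centred on the 90 mm pad, and the jar, bottle and mandrel stand upright on the stand within about 1.5 mm of where they started.

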